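# Clamp a lino block for carving

## Task

Get the lino printing block ready for carving: slide it gently along its channel in the wooden clamp until it is fully home against the back stop, then turn the red knob clockwise until the pad grips and the knob suddenly becomes stiff, give it a further eighth of a turn (45 degrees) and no more - overtightening bruises the lino - and let go. Leave the other things on the table alone.

Things in the scene. Friction and masses are not known exactly. Their poses are not given: they have to be found in the camera images.
- clamp: fixed bench clamp, light wooden base 200 x 134 x 12 mm (110 mm before to 90 mm beyond its origin along its x) with a channel 103 mm wide between two rails (tops 26 mm above the table), open at the robot's end. Origin: on the table under the knob's screw axis; x runs along the channel from the open end to the back stop, z up
- stop_face (a point): middle of the back stop's face, which closes the far end of the channel, 75 mm from the clamp's origin along its x; the wooden stop's top is 42 mm above the table. Axes as the clamp's
- bridge_top (a point): middle of the top of the dark steel bridge across the channel (26 mm wide, 144 mm long along the clamp's y, top 70 mm above the table); the red knob's upright screw passes through it. Axes as the clamp's
- block_center (a point): centre of the loose lino printing block: 150 mm along the channel (its x), 100 mm across, 22 mm high, brown face up, about 0.45 kg. It lies in the channel under the bridge on a fixed cork bed, its top 37 mm above the table, and at first sticks out of the open end. Fully home its centre is under the screw axis and its near face 75 mm before the clamp's origin
- block: the same lino block; origin at the centre of its underside
- knob_grip (a point): point on the screw axis half-way up the red knob's grip bar, 108 mm above the table (flat sides 94 to 122 mm). Bar 54 mm long (this x), 16 mm thick (y), white tick on top at its -x end. Clockwise from above tightens; free it takes about 0.04 N m, then, after 0.4 to 1.5 rad that cannot be seen, the torque jumps at once to 0.35 N m and climbs 0.1 N m per rad. It stays where it is left
- pad: round black rubber pad, diameter 48 mm, on the screw's lower end under the bridge, just clear of the block's face (and not turning with the knob). Origin on the screw axis at its underside. Once the knob grips, the pad's spring squeezes the block by about 16 N per radian of further turn
- ink_jar: blue ink jar, diameter 52 mm, 60 mm high, a bystander beside the clamp
- gouge: carving gouge with wooden handle, 160 mm long, a bystander beside the clamp
- brayer: ink roller with wooden handle, about 150 x 90 x 32 mm, a bystander
- spare_block: grey spare lino block 100 x 150 x 22 mm, a bystander
- red_bottle: red paint bottle, diameter 64 mm, 170 mm high, a bystander
- white_jar: yellow jar with white cap, diameter 68 mm, 75 mm high, a bystander
Mind the look-alikes: they are no part of the job. What is shaped like the block but purple is not meant.

How it is judged:
On the way, in this order (a step that is already met when the one before it is completed fails the run):
1. the block is pushed fully home against the back stop, the knob not yet tightened (x of block_center in the frame of clamp above -0.0025 m and contact force between pad and block below 2 N), for 0.2 s.
2. the knob is tightened well past first grip (contact force between pad and block above 6.2 N and x of block_center in the frame of clamp above -0.0025 m), for 0.2 s.
At the end, for the whole second after the job is handed in: the block is home (within 2.5 mm of the back stop, square in the channel within 0.04 rad) and squeezed by the pad with 6.2 to 17.2 N, which is an eighth of a turn past first grip give or take about 20 degrees, and the knob is let go (all of step 2 and contact force between pad and block below 17.2 N and angle between the x axis of block and the x axis of clamp, either way round below 0.04 rad); the robot touches nothing.
It fails at once if the lino is overtightened: the pad squeezes it with more than 22 N (some 80 degrees past first grip) (contact force between pad and block above 22 N).
It fails at once if the block is rammed: the gripper presses it with more than 40 N (contact force between the arm and block above 40 N).
It fails at once if a bystander is pushed more than 20 mm (distance of any of ink_jar, gouge, brayer, spare_block, red_bottle, white_jar from where it was at the start of the episode above 0.02 m).
It also fails if it takes over 70 s, if anything falls off the work surface, if the arm or the gripper's body presses on something with over 40 N, if the wrist force passes 120 N, or if a joint passes its speed limit or range.

## Robot

A 6-joint arm with a two-finger parallel gripper is mounted at the origin on the work surface. World frame = base frame: x ahead of the robot, y to its left, z up, the work surface at z = 0. Lengths are in m, angles in rad, forces in N, time in s.
With the tool pointing down it reaches from about 0.3 to 0.75 m from the base axis. Payload 8.5 kg.
Tool frame: the origin (TCP) lies midway between the tips of the shut fingers; the grasp point (between the pads) lies bot.hold_point_z behind it (bot.hold_point_z is the distance from the TCP to the grasp point, in m); z points along the fingers, y is the direction in which the jaws open and shut (so a half turn about z gives the same grasp; the last joint's range is limited). The gripper opens to 85 mm and grips with 20 to 120 N. Pads are 22 mm wide; open, the fingers measure 114 mm over their backs; the gripper's body (76 mm by 85 mm) begins 54 mm behind the grasp point. The pads swing forward as they close: fully open they stand 13 mm farther back than shut.
Start: joints at [1.134, 0.381, 1.297, -0, 1.464, -0.215], TCP at [0.121, 0.537, 0.231] pointing down, gripper open.
Joint ranges: [-3.11, 3.11], [-0.89, 2.33], [0.22, 2.48], [-1.42, 4.56], [0.17, 2.85], [-2.88, 2.88]. Speed limits (rad/s): [2.39, 2.39, 3.14, 3.14, 3.14, 3.14].

## Interface

Orientations are given as a 3x3 rotation matrix whose columns are the frame's x, y, z axes.
In Python, from cell import telemetry, cams, bot gives the robot as it stands.
- The arm moves only by the shell command python3 -m creep 'ROWS' [OPENING] [FORCE]. ROWS is JSON, a list of rows, each a list of 6 numbers: the shift along the tool's x, y, z in m, then the turn, a rotation vector about the tool's x, y, z in degrees. In form: [[x, y, z, ax, ay, az], ...]. A call has 1 to 5 rows; each row shifts and turns the pose as measured when the row begins, along the tool's axes as they then stand; what a row does not reach is not made up. A row lasts 1/8 s, in which the tool goes at most 62.5 mm and 10.7 degrees, less where a joint would pass 70% of its speed; a pose out of reach is approached as far as the arm can. A call is refused whole if a number of a shift passes 0.0625 or a number of a turn 10.7, either way. A call with a gripper value outside its range is refused whole. OPENING is the closure, from -1 (fully open) to 1 (shut), so that 0 is half open, set as the call begins (- or left out, the last holds). The fingers move at their own pace and stop on an object; FORCE is the grip in N (left out, the last holds). Time passes only in rows, so rows that do not move let the fingers close. It gives the time, the measured TCP pose, the force and the opening at its end, in the units of the state.
- telemetry.get_state(): the state, without advancing time (a new reading comes with each control period).
- cams.snapshot(name): name is "side" or "top" or "wrist"; returns the picture (480x640x3 uint8, red, green, blue); there is no depth.
- cams.camera_info(name): a dict with "fx", "fy", "cx", "cy" (pixels), "rvec" (rotation vector, rad) and "tvec" (3), from world to camera coordinates, as OpenCV has them; the wrist camera has in their place "mount" (4x4, takes a point from camera to tool coordinates, whose origin is the TCP and whose axes are the flange's). Camera axes: x right, y down, z forward; pixel columns grow to the right and rows downward; lengths in m; the calibration is good to about 2 mm. A picture is of the moment at which its call begins: read the wrist's pose just before it. camera_info takes no time and is no camera call.
- bot.sign_off(): hands the job in, once; it reports no verdict.
The state is a dict: "time_s": time; "joint_pos": joint angles; "joint_vel": joint speeds; "tau": joint torques, N m; "tool_pos": TCP position; "eef_rot": TCP orientation; "contact_force": force on the tool from outside, world axes, zero at the start; "torque": the same for the moment, N m; "grip_width": opening from 0.0 (shut) to 1.0 (fully open).
Only numpy, scipy, OpenCV 4.12 (cv2) and the standard library are available. Lean on these libraries where they do the work, as an engineer would, in place of code of your own. Each camera call takes 0.05 s, during which the arm holds its last target. There are 200 camera calls.

## Working session

There is one attempt and no reset: what is moved stays moved. The work goes in short steps, Python scripts to look and compute and a shell command to move; the robot and the scene stay as the last step left them, time stands still between calls to the robot, and variables do not carry over. Pictures are saved under pics/ and viewed, about 8 in all and at most 12, crops included, and the job is handed in when it is done.

```bash
ls; mkdir -p pics; python3 - <<'E'
from cell import telemetry, cams, bot
import cv2,numpy as np
s=telemetry.get_state(); print({k:np.round(v,4).tolist() for k,v in s.items()}); print(bot.hold_point_z)
for n in("top","side"):
    i=cams.snapshot(n); cv2.imwrite(f"pics/{n}0.png",i[:,:,::-1]); print(cams.camera_info(n))
print(cams.camera_info("wrist"))
E
```

```text
pics
{'time_s': 0.0, 'joint_pos': [1.1337, 0.3812, 1.2983, 0.0, 1.4636, -0.2153], 'joint_vel': [-0.0011, 0.002, -0.0018, 0.001, 0.0004, 0.0001], 'tau': [0.0012, -44.846, -23.128, -0.0001, 0.0047, 0.0], 'tool_pos': [0.1209, 0.5362, 0.2307], 'eef_rot': [[-0.9755, 0.22, -0.0006], [0.22, 0.9755, -0.0013], [0.0003, -0.0014, -1.0]], 'contact_force': [0.0316, 0.1147, 0.1783], 'torque': [0.0216, -0.0216, -0.0194], 'grip_width': 1.0006}
0.0187
{'fx': 531.5135886251159, 'fy': 531.5135886251159, 'cx': 319.8733028702601, 'cy': 235.1682000778532, 'rvec': array([ 2.21495673, -2.17551742,  0.10795586]), 'tvec': array([-0.10292403,  0.57108269,  0.96499272])}
{'fx': 506.0287090078867, 'fy': 506.0287090078867, 'cx': 316.37042994062296, 'cy': 232.70682492872953, 'rvec': array([ 2.00115592, -0.85187114,  0.46096955]), 'tvec': array([-0.45770577,  0.26284212,  0.64372273])}
{'fx': 421.23734622191, 'fy': 421.23734622191, 'cx': 321.53690202316704, 'cy': 243.3322830171617, 'mount': array([[-6.85244090e-04, -9.46194052e-01, -3.23599053e-01,
         8.34394280e-02],
       [ 9.99999762e-01, -6.23385603e-04, -2.94809819e-04,
         1.16208572e-03],
       [ 7.72203061e-05, -3.23599178e-01,  9.46194254e-01,
        -1.42775848e-01],
       [ 0.00000000e+00,  0.00000000e+00,  0.00000000e+00,
         1.00000000e+00]])}
```

View pics/top0.png

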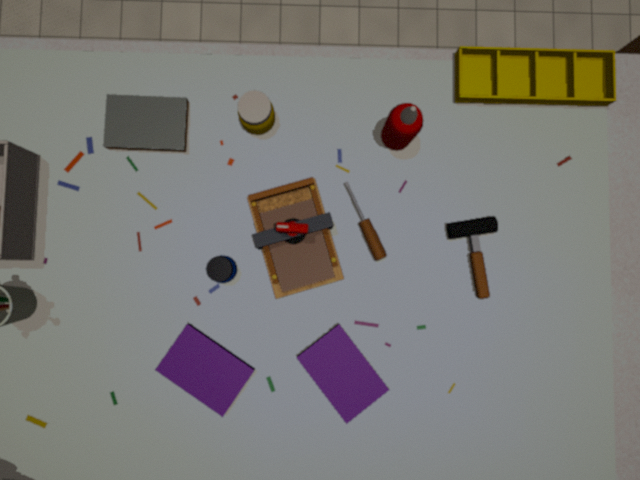

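View pics/side0.png

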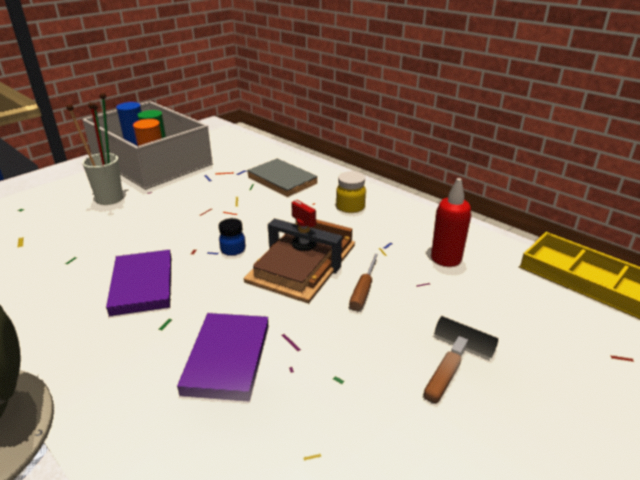

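The top view shows the clamp at about (293,235), with the brown block in its channel sticking out towards the robot (down) and the red knob at (292,228). The look-alikes are purple blocks at (205,370) and (343,372) and a grey spare at (147,122). Only the brown one lies in the channel under the bridge, so that's the block I want. I'll confirm it in an enlarged crop.

```bash
python3 - <<'E'
import cv2,numpy as np
a=cv2.imread("pics/top0.png")[170:305,240:350]; b=cv2.imread("pics/side0.png")[195:300,240:360]
a=cv2.resize(a,None,fx=4,fy=4,interpolation=cv2.INTER_CUBIC);b=cv2.resize(b,None,fx=3,fy=3,interpolation=cv2.INTER_CUBIC)
c=np.zeros((540,800,3),np.uint8);c[:540,:440]=a;c[:315,440:800]=b
cv2.imwrite("pics/crop0.png",np.clip(c*1.4,0,255).astype(np.uint8))
E
```

```text
(no output)
```

View pics/crop0.png

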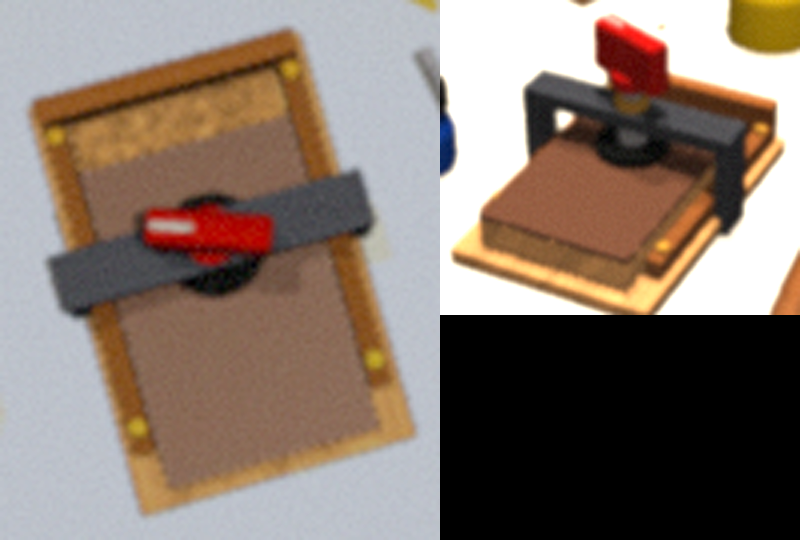

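The crop confirms it: the brown block with tan sides sits in the channel under the pad, with cork still showing between it and the back stop. Next I'll triangulate the bridge and knob.

```bash
cat > h.py <<'E'
import cv2,numpy as np
from cell import telemetry,cams,bot
def PK(n,s=None):
    c=cams.camera_info(n);K=np.array([[c['fx'],0,c['cx']],[0,c['fy'],c['cy']],[0,0,1.]])
    if n=="wrist":
        T=np.eye(4);T[:3,:3]=s['eef_rot'];T[:3,3]=s['tool_pos'];W=np.linalg.inv(T@c['mount']);return K,W[:3,:3],W[:3,3]
    return K,cv2.Rodrigues(c['rvec'])[0],np.array(c['tvec'])
def plane(n,uv,z,s=None):
    K,R,t=PK(n,s);C=-R.T@t;d=R.T@np.linalg.inv(K)@[*uv,1];return C+d*(z-C[2])/d[2]
def tri(cams_uv):
    A=[];b=[]
    for n,uv,s in cams_uv:
        K,R,t=PK(n,s);C=-R.T@t;d=R.T@np.linalg.inv(K)@[*uv,1];d/=np.linalg.norm(d);M=np.eye(3)-np.outer(d,d);A.append(M);b.append(M@C)
    return np.linalg.lstsq(np.vstack(A),np.hstack(b),rcond=None)[0]
E
python3 - <<'E'
from h import *
np.set_printoptions(precision=4,suppress=True)
T=lambda x,y:(x/4+240,y/4+170)
S=lambda x,y:((x-440)/3+240,y/3+195)
print("bridge",tri([("top",T(212,241),0),("side",S(634,110),0)]),plane("top",T(212,241),.07))
print("knob",tri([("top",T(208,230),0),("side",S(632,57),0)]),plane("top",T(208,230),.122))
for z,ps in((.012,[(145,515),(414,434)]),(.042,[(33,103),(297,30)]),(.07,[(50,258),(360,172),(372,222),(70,308)]),(.122,[(147,210),(272,215),(270,250),(143,245)]),(.037,[(168,488),(380,430),(80,170),(287,122)])):
    for p in ps: print(z,p,plane("top",T(*p),z))
E
```

```text
bridge [ 0.5788 -0.045   0.0663] [ 0.5771 -0.0439  0.07  ]
knob [ 0.58   -0.0438  0.103 ] [ 0.5774 -0.0435  0.122 ]
0.012 (145, 515) [ 0.4537 -0.0139  0.012 ]
0.012 (414, 434) [ 0.4933 -0.1384  0.012 ]
0.042 (33, 103) [0.641  0.0397 0.042 ]
0.042 (297, 30) [ 0.6773 -0.0801  0.042 ]
0.07 (50, 258) [0.5682 0.0272 0.07  ]
0.07 (360, 172) [ 0.6091 -0.1088  0.07  ]
0.07 (372, 222) [ 0.5869 -0.1145  0.07  ]
0.07 (70, 308) [0.5464 0.0179 0.07  ]
0.122 (147, 210) [ 0.5853 -0.0179  0.122 ]
0.122 (272, 215) [ 0.5842 -0.0701  0.122 ]
0.122 (270, 250) [ 0.5695 -0.0696  0.122 ]
0.122 (143, 245) [ 0.5706 -0.0166  0.122 ]
0.037 (168, 488) [ 0.4672 -0.0254  0.037 ]
0.037 (380, 430) [ 0.495  -0.1212  0.037 ]
0.037 (80, 170) [0.6113 0.018  0.037 ]
0.037 (287, 122) [ 0.6354 -0.0763  0.037 ]
```

The triangulated heights agree with the text: bridge 66 mm against 70, knob 103 mm against 108. Clamp origin is about (0.578, -0.044) and yaw about 0.296 rad. The knob bar lies roughly along world y, and the block is about 27 mm short of home. I'll move to the open end.

```bash
cat > st.py <<'E'
from h import *
np.set_printoptions(precision=4,suppress=True)
s=telemetry.get_state();O=np.array([.578,-.044,0]);a=.296
C=np.array([[np.cos(a),-np.sin(a),0],[np.sin(a),np.cos(a),0],[0,0,1]]);R=np.array(s['eef_rot'])
print("clamp-frame tcp mm",1e3*C.T@(np.array(s['tool_pos'])-O),"yaw_y",np.degrees(np.arctan2(R[1,1],R[0,1])),"tilt",R[:,2],"F",C.T@s['contact_force'],"M",np.array(s['torque']),"g",s['grip_width'],"t",s['time_s'],"q6",s['joint_pos'][5])
E
f='[[-0.037,-0.0445,0,0,0,0],[-0.037,-0.0445,0,0,0,0],[-0.037,-0.0445,0,0,0,0],[-0.037,-0.0445,0,0,0,0],[-0.037,-0.0445,0,0,0,0]]'
python3 -m creep '[[-0.037,-0.0445,0,0,0,0],[-0.037,-0.0445,0,0,0,0],[-0.037,-0.0445,0,0,0,0],[-0.037,-0.0445,0,0,0,0],[-0.037,-0.0445,0,0,0,0]]' 1 30
python3 -m creep '[[-0.037,-0.0445,0,0,0,0],[-0.037,-0.0445,0,0,0,0],[-0.037,-0.0445,0,0,0,0],[-0.037,-0.0445,0,0,0,0],[0,0,0,0,0,0]]'
python3 -m creep '[[0,0,0,0,0,10],[0,0,0,0,0,10],[0,0,0,0,0,10],[0,0,0,0,0,10],[0,0,0,0,0,10]]'
python3 st.py
```

```text
time_s: 0.72
tool_pos: [0.2542, 0.2734, 0.2291]
eef_rot: [[-0.977, 0.213, -0.002], [0.213, 0.977, -0.003], [0.001, -0.003, -1.0]]
contact_force: [1.2, -0.1, 0.9]
grip_width: 0.005
time_s: 1.35
tool_pos: [0.3637, 0.0578, 0.2294]
eef_rot: [[-0.976, 0.219, -0.001], [0.219, 0.976, -0.003], [0.0, -0.003, -1.0]]
contact_force: [-0.7, -0.0, 0.1]
grip_width: -0.003
time_s: 1.98
tool_pos: [0.361, 0.0609, 0.2284]
eef_rot: [[-0.437, 0.9, -0.005], [0.9, 0.437, -0.001], [0.001, -0.005, -1.0]]
contact_force: [0.1, 0.2, 0.6]
grip_width: -0.002
clamp-frame tcp mm [-177.0024  163.6796  228.3968] yaw_y 25.905570885371635 tilt [-0.0049 -0.0013 -1.    ] F [0.1592 0.1948 0.606 ] M [-0.0426  0.0133 -0.0528] g -0.0021137518084508875 t 1.975 q6 -0.6096771849811539
```

```bash

python3 -m creep '[[0,0,0,0,0,9],[-0.055,0.013,0,0,0,0],[-0.055,0.013,0,0,0,0],[-0.055,0.013,0,0,0,0],[0,0,0,0,0,0]]' >/dev/null
python3 -m creep '[[0,0,0.045,0,0,0],[0,0,0.045,0,0,0],[0,0,0.03,0,0,0],[0,0,0,0,0,0]]' >/dev/null
python3 st.py
python3 - <<'E'
from h import *
i=cams.snapshot("wrist");cv2.imwrite("pics/w1.png",np.clip(i[:,:,::-1]*1.4,0,255).astype(np.uint8))
E
```

```text
clamp-frame tcp mm [-138.3715    6.351   104.8353] yaw_y 17.25016188110529 tilt [-0.0071  0.0023 -1.    ] F [0.6185 0.8778 1.2025] M [ 0.0253 -0.0089  0.0295] g 0.0037170061591776517 t 3.1 q6 -0.7383957771686168
```

View pics/w1.png

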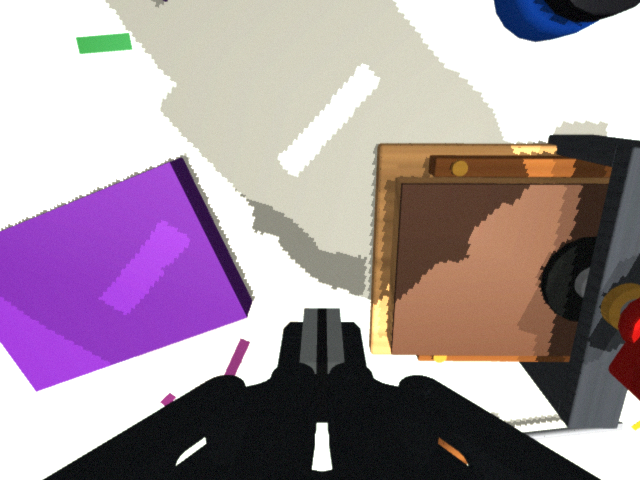

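The wrist view shows the brown block's near edge at u≈398, from v 180 to 355. The purple block at left is clear of the fingers, and the base's near edge is at u≈375. I'll check the offsets against the TCP.

```bash
python3 - <<'E'
from h import *
s=telemetry.get_state();O=np.array([.578,-.044,0]);a=.296
C=np.array([[np.cos(a),-np.sin(a),0],[np.sin(a),np.cos(a),0],[0,0,1]])
np.set_printoptions(precision=1,suppress=True)
for p,z in(((402,181),.037),((393,354),.037),((378,145),.012),((371,352),.012)): print(p,1e3*C.T@(plane("wrist",p,z,s)-O))
K,R,t=PK("wrist",s);q=K@(R@np.array(s['tool_pos'])+t);print(q[:2]/q[2])
E
```

```text
(402, 181) [-97.   51.5  37. ]
(393, 354) [-95.6 -50.   37. ]
(378, 145) [-106.8   66.8   12. ]
(371, 352) [-105.1  -65.1   12. ]
[320.1 330.7]
```

```bash

python3 -m creep '[[-0.006,0,0.04,0,0,0],[0,0,0.03,0,0,0],[0,0,0.007,0,0,0],[0,0,0,0,0,0]]' >/dev/null; python3 st.py
python3 -m creep '[[0,0.008,0,0,0,0],[0,0.006,0,0,0,0],[0,0.003,0,0,0,0],[0,0.003,0,0,0,0],[0,0.002,0,0,0,0]]' |grep -E 'pos|force'
python3 st.py
```

```text
clamp-frame tcp mm [-134.204    -0.7206   33.5873] yaw_y 17.43101609332066 tilt [ 0.0063 -0.0037 -1.    ] F [1.5072 0.091  0.5638] M [-0.0145  0.0071  0.0058] g 0.0016703008821386638 t 3.65 q6 -0.7471526496702583
tool_pos: [0.4739, -0.077, 0.0369]
contact_force: [0.6, -0.4, -0.3]
clamp-frame tcp mm [-109.1748   -1.2261   36.8698] yaw_y 17.461932675455845 tilt [ 0.0116 -0.006  -0.9999] F [ 0.4198 -0.5929 -0.3204] M [-0.0115  0.0297 -0.0024] g 0.0021417920854119843 t 4.275 q6 -0.711758208845456
```

The TCP rose to z = 37 mm, level with the block's top, so I'll back off and lower it before pushing.

```bash

python3 -m creep '[[0,-0.018,0,0.5,0,0],[0,0,0,0,0,0],[0,0,0.008,0,0,0],[0,0,0.005,0,0,0],[0,0,0,0,0,0]]' >/dev/null; python3 st.py
```

```text
clamp-frame tcp mm [-126.2091   -1.7905   22.5264] yaw_y 17.458417940697064 tilt [ 0.0039 -0.0086 -1.    ] F [ 0.2459  0.0164 -0.0984] M [ 0.0106 -0.0082 -0.0015] g 0.001256615705166502 t 4.9 q6 -0.7288396037747462
```

```bash

python3 -m creep '[[0,0.004,-0.001,0,0,0],[0,0.002,0,0,0,0],[0,0.002,0,0,0,0],[0,0.002,0,0,0,0],[0,0.002,0,0,0,0]]' |grep force; python3 st.py
python3 -m creep '[[0,0.003,0,0,0,0],[0,0.003,0,0,0,0],[0,0.002,0,0,0,0],[0,0.002,0,0,0,0],[0,0.002,0,0,0,0]]' |grep force; python3 st.py
```

```text
contact_force: [0.6, 0.1, 0.5]
clamp-frame tcp mm [-112.942    -1.759    23.8153] yaw_y 17.47022872291894 tilt [ 0.0045 -0.0088 -1.    ] F [ 0.5675 -0.031   0.4921] M [ 0.0151 -0.006  -0.0152] g 0.0014253630966625627 t 5.525 q6 -0.7100725113612021
contact_force: [-4.0, -0.4, 2.4]
clamp-frame tcp mm [-101.6394   -1.096    23.7678] yaw_y 17.490986142609557 tilt [ 0.0008 -0.0085 -1.    ] F [-3.9077  0.8073  2.3713] M [-0.1481  0.5801 -0.0188] g -0.0012600487503874435 t 6.15 q6 -0.6922634720902473
```

```bash

python3 -m creep '[[0,0.002,0,0,0,0],[0,0.002,0,0,0,0],[0,0.002,0,0,0,0],[0,0.001,0,0,0,0]]' |grep force; python3 st.py
python3 -m creep '[[0,0.002,0,0,0,0],[0,0.0015,0,0,0,0],[0,0.0015,0,0,0,0]]' |grep force; python3 st.py
python3 - <<'E'
from h import *
i=cams.snapshot("wrist");cv2.imwrite("pics/w2.png",np.clip(i[:,:,::-1]*1.4,0,255).astype(np.uint8))
j=cams.snapshot("top")[170:305,240:350,::-1];cv2.imwrite("pics/t2.png",np.clip(cv2.resize(j,None,fx=4,fy=4)*1.4,0,255))
E
```

```text
contact_force: [-3.9, -1.3, 2.4]
clamp-frame tcp mm [-94.1956  -0.9958  23.7493] yaw_y 17.49820407816414 tilt [ 0.0006 -0.0085 -1.    ] F [-4.1121 -0.1329  2.402 ] M [-0.2339  0.6034 -0.0109] g -0.0021656149338166977 t 6.65 q6 -0.6822722001990033
contact_force: [-4.2, -1.1, 3.1]
clamp-frame tcp mm [-88.9065  -0.9211  23.7454] yaw_y 17.495639492445697 tilt [ 0.0005 -0.0085 -1.    ] F [-4.3153  0.2078  3.0978] M [-0.1716  0.5782 -0.006 ] g -0.0018393194470426278 t 7.025 q6 -0.6753320736546203[ WARN:0@2.311] global loadsave.cpp:1063 imwrite_ Unsupported depth image for selected encoder is fallbacked to CV_8U.
```

View pics/t2.png

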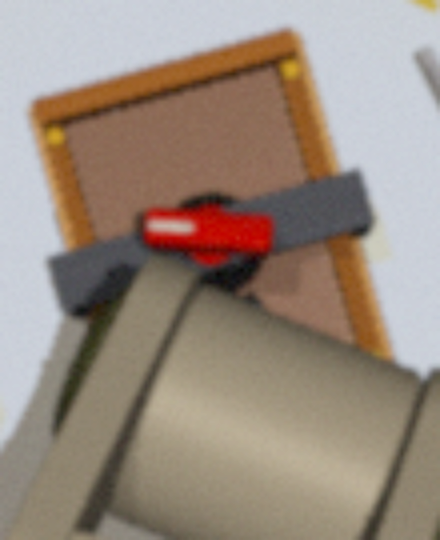

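In the top crop no cork shows in front of the stop any more, so the block is nearly home. I'll use 1 mm steps until the force rises.

```bash

python3 -m creep '[[0,0.001,0,0,0,0],[0,0.001,0,0,0,0]]' |grep force; python3 st.py
python3 -m creep '[[0,0.001,0,0,0,0]]' |grep force; python3 st.py
```

```text
contact_force: [-3.7, -1.0, 2.5]
clamp-frame tcp mm [-86.7587  -0.9224  23.719 ] yaw_y 17.493873928692782 tilt [ 0.0006 -0.0085 -1.    ] F [-3.7999  0.15    2.5483] M [-0.1998  0.5549 -0.052 ] g 0.0008093147078516235 t 7.375 q6 -0.6726951011604708
contact_force: [-7.2, -1.8, 3.8]
clamp-frame tcp mm [-85.8161  -0.877   23.707 ] yaw_y 17.494457245313907 tilt [ 0.0003 -0.0085 -1.    ] F [-7.426   0.3891  3.756 ] M [-0.3833  1.0277 -0.0458] g -0.00024838046166653874 t 7.5 q6 -0.6713075646475488
```

```bash

python3 -m creep '[[0,0.0007,0,0,0,0]]' |grep force; python3 st.py
```

```text
contact_force: [-8.4, -3.9, 5.9]
clamp-frame tcp mm [-85.7234  -0.8336  23.6858] yaw_y 17.51281197816457 tilt [-0.0013 -0.0087 -1.    ] F [-9.2083 -1.2948  5.9389] M [-0.6473  1.2772 -0.0062] g 0.0010931126893253243 t 7.625 q6 -0.6703129225856648
```

```bash

python3 -m creep '[[0,0.001,0,0,0,0],[0,0.001,0,0,0,0]]' |grep force; python3 st.py
```

```text
contact_force: [-9.6, -5.0, 7.5]
clamp-frame tcp mm [-85.7305  -0.7983  23.6902] yaw_y 17.547860521666657 tilt [-0.0062 -0.0096 -0.9999] F [-10.5932  -1.9529   7.4753] M [-0.7817  1.3989 -0.0538] g 0.0008898894842000216 t 7.875 q6 -0.6674880650972377
```

The block is firmly on the stop: no motion, force climbing to 10 N. I'll back off, rise, and go above the knob for a close look.

```bash

python3 -m creep '[[0,-0.006,0,0,0,0],[0,-0.02,0,0,0,0],[0,0,-0.05,0,0,0],[0,0,-0.06,0,0,0],[0,0,-0.06,0,0,0]]' 0|grep force
python3 -m creep '[[0,0.05,-0.01,0,0,0],[0,0.05,0,0,0,0],[0,0.01,0,0,0,9.3],[0,0,0,0,0,9.3],[0,0,0,0,0,0]]' >/dev/null; python3 st.py
python3 - <<'E'
from h import *
i=cams.snapshot("wrist");cv2.imwrite("pics/w3.png",np.clip(i[:,:,::-1]*1.2,0,255).astype(np.uint8))
E
```

```text
contact_force: [1.4, -0.4, 0.1]
clamp-frame tcp mm [  6.2831   0.7153 210.7844] yaw_y -1.4871601931667586 tilt [ 0.0048 -0.0094 -0.9999] F [-0.0946 -0.0281  0.6076] M [-0.0107  0.0262  0.0055] g 0.4998956420282849 t 9.125 q6 -0.24260339365525413
```

View pics/w3.png

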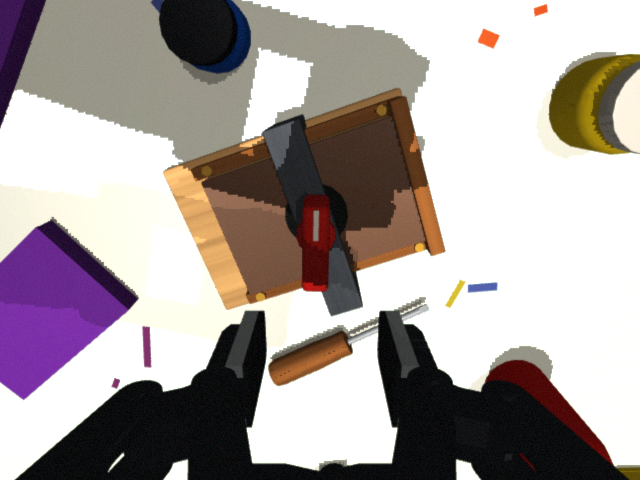

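The wrist view shows the block flush with the stop (right) and the wood strip now exposed at the near end (left). The knob spans about u 302–331, v 195–290, with the tick at (316,226). I'll work out its offset from the TCP.

```bash
python3 - <<'E'
from h import *
np.set_printoptions(precision=1,suppress=True)
s=telemetry.get_state();R=np.array(s['eef_rot']);p=np.array(s['tool_pos'])
S={**s}
for uv,z in(((317,205),.122),((315,289),.122),((303,240),.122),((329,240),.122),((270,130),.07),((303,118),.07),((361,303),.07),((332,315),.07)):
    w=plane("wrist",uv,z,s);print(uv,1e3*w,"tool",1e3*R.T@(w-p))
i=cv2.imread("pics/w3.png")[170:330,240:400];cv2.imwrite("pics/w3c.png",cv2.resize(i,None,fx=3.5,fy=3.5,interpolation=cv2.INTER_CUBIC))
E
```

```text
(317, 205) [582.4 -14.1 122. ] tool [28.2 -2.4 88.5]
(315, 289) [579.7 -66.2 122. ] tool [-23.9  -3.8  89. ]
(303, 240) [573.7 -34.7 122. ] tool [  7.4 -10.6  88.7]
(329, 240) [588.7 -35.1 122. ] tool [ 7.4  4.5 88.7]
(270, 130) [552.6  23.6  70. ] tool [ 65.7 -33.3 140. ]
(303, 118) [574.3  30.5  70. ] tool [ 73.1 -11.8 140.1]
(361, 303) [ 612.5 -103.6   70. ] tool [-60.   29.7 141.5]
(332, 315) [ 590.6 -113.2   70. ] tool [-70.1   8.  141.5]
```

View pics/w3c.png

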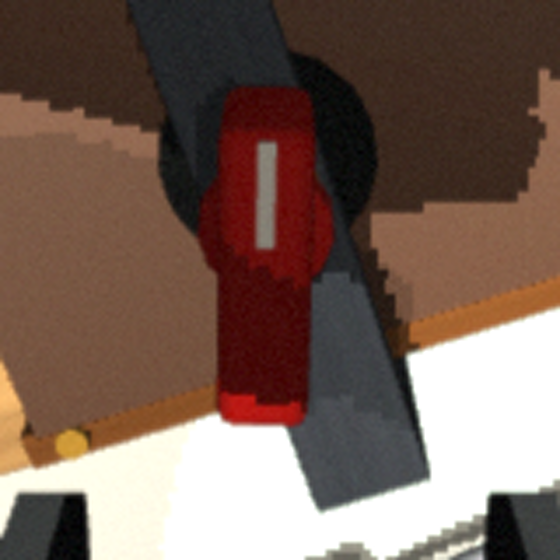

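The knob axis is at about (0.5815, -0.041), and the bridge centre gives the same (0.5825, -0.041). The bar is aligned with the jaws to within about 2°. I'll descend.

```bash

python3 -m creep '[[0.0015,-0.003,0.04,0.4,0.3,1],[0,0,0.04,0,0,0],[0,0,0.025,0,0,0],[0,0,0,0,0,0]]'>/dev/null; python3 st.py
python3 - <<'E'
from h import *
s=telemetry.get_state();print(np.array([.5815,-.0408,0])-s['tool_pos'], np.array(s['eef_rot']).T@(np.array([.5815,-.0408,.088])-s['tool_pos']))
E
```

```text
clamp-frame tcp mm [  4.4171   1.9124 104.1837] yaw_y -1.7168625293018829 tilt [ 0.0024 -0.0041 -1.    ] F [-0.1876  0.7415  1.4621] M [0.0228 0.0079 0.0507] g 0.5021331601509393 t 9.675 q6 -0.24031667154089967
[-1.67199951e-04  8.22894961e-05 -1.04183705e-01] [ 0.00014186 -0.00021067  0.01618279]
```

```bash

python3 -m creep '[[0,0,0.012,0,0,0],[0,0,0.003,0,0,0],[0,0,0,0,0,0]]'>/dev/null; python3 st.py
python3 -m creep '[[0,0,0,0,0,0],[0,0,0,0,0,0],[0,0,0,0,0,0],[0,0,0,0,0,0]]' 1 60 >/dev/null; python3 st.py
```

```text
clamp-frame tcp mm [ 5.5413  1.0687 90.8845] yaw_y -1.584651220909988 tilt [ 0.007  -0.0051 -1.    ] F [0.5304 0.0611 1.1419] M [ 0.032  -0.0251 -0.0081] g 0.49931844339538833 t 10.05 q6 -0.24284293522158312
clamp-frame tcp mm [ 3.1676  1.8904 92.2027] yaw_y -1.5307761118490526 tilt [ 0.0016 -0.0054 -1.    ] F [ 0.0525 -0.2757 -2.4656] M [-0.0487 -0.0759  0.0252] g 0.24254574381730667 t 10.55 q6 -0.2433603341803367
```

```bash

python3 -m creep '[[0,0,0,0,0,0],[0,0,0,0,0,0]]' >/dev/null; python3 st.py
python3 - <<'E'
from h import *
i=cams.snapshot("wrist")[200:440,170:490,::-1];j=cams.snapshot("side")[170:270,250:383,::-1]
a=cv2.resize(i,None,fx=1.25,fy=1.25);b=cv2.resize(j,(400,300),interpolation=cv2.INTER_CUBIC)
cv2.imwrite("pics/w4.png",np.clip(np.hstack([a,b])*1.3,0,255).astype(np.uint8))
E
```

```text
clamp-frame tcp mm [ 3.1901  1.8876 92.1451] yaw_y -1.5250846635702764 tilt [ 0.0015 -0.0054 -1.    ] F [-1.5253  0.0502 -0.8637] M [-0.0444  0.1955 -0.0479] g 0.23487166200781337 t 10.8 q6 -0.24336970582959638
```

View pics/w4.png

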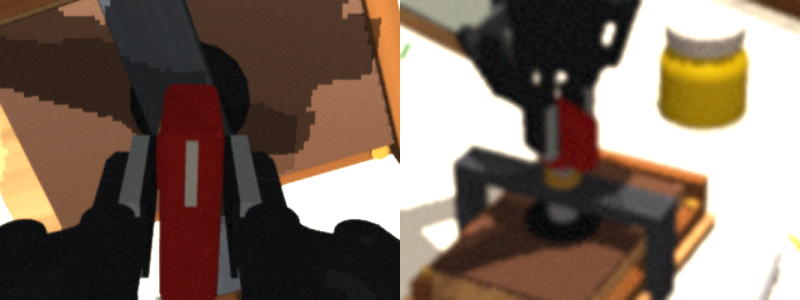

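The picture shows the jaws closed on the bar's flat sides, clear of the bridge. I'll start turning and watch Mz.

```bash
cat > m.py <<'E'
from h import *
s=telemetry.get_state();R=np.array(s['eef_rot'])
print("yaw %.2f Mz %.3f F %s pos %s g %.3f t %.2f q6 %.2f"%(np.degrees(np.arctan2(R[1,1],R[0,1])),s['torque'][2],np.round(s['contact_force'],1),np.round(1e3*np.array(s['tool_pos']),1),s['grip_width'],s['time_s'],s['joint_pos'][5]))
E
python3 m.py
for k in 1; do python3 -m creep '[[0,0,0,0,0,6]]'>/dev/null; python3 m.py; done
python3 -m creep '[[0,0,0,0,0,6]]'>/dev/null; python3 m.py
python3 -m creep '[[0,0,0,0,0,6]]'>/dev/null; python3 m.py
python3 -m creep '[[0,0,0,0,0,0]]'>/dev/null; python3 m.py
```

```text
yaw -1.52 Mz -0.024 F [-1.  -0.  -2.5] pos [580.5 -41.2  92.2] g 0.239 t 10.90 q6 -0.24
yaw -7.65 Mz 0.006 F [ 0.8 -0.3 -2. ] pos [580.6 -41.3  92.2] g 0.241 t 11.03 q6 -0.14
yaw -13.85 Mz 0.045 F [-0.6 -0.3 -1.4] pos [580.8 -41.3  92.2] g 0.242 t 11.15 q6 -0.03
yaw -20.04 Mz 0.026 F [-0.7  0.2 -2.9] pos [581.  -41.4  92.2] g 0.238 t 11.28 q6 0.08
yaw -20.00 Mz 0.005 F [-1.1 -0.2 -1.5] pos [581.  -41.4  92.2] g 0.235 t 11.40 q6 0.08
```

```bash

python3 -m creep '[[0,0,0,0,0,5]]'>/dev/null; python3 m.py
python3 -m creep '[[0,0,0,0,0,5]]'>/dev/null; python3 m.py
python3 -m creep '[[0,0,0,0,0,5]]'>/dev/null; python3 m.py
python3 -m creep '[[0,0,0,0,0,5]]'>/dev/null; python3 m.py
```

```text
yaw -24.96 Mz -0.002 F [-0.1 -0.1 -2.1] pos [581.1 -41.4  92.2] g 0.240 t 11.53 q6 0.17
yaw -29.98 Mz 0.057 F [-0.  -0.3 -2.5] pos [581.2 -41.5  92.2] g 0.240 t 11.65 q6 0.25
yaw -34.99 Mz 0.032 F [-0.4 -0.3 -1.4] pos [581.4 -41.5  92.2] g 0.237 t 11.78 q6 0.34
yaw -40.01 Mz 0.058 F [-0.3 -1.1 -1.9] pos [581.5 -41.6  92.2] g 0.242 t 11.90 q6 0.43
```

```bash

python3 -m creep '[[0,0,0,0,0,5]]'>/dev/null; python3 m.py
python3 -m creep '[[0,0,0,0,0,5]]'>/dev/null; python3 m.py
python3 -m creep '[[0,0,0,0,0,5]]'>/dev/null; python3 m.py
python3 -m creep '[[0,0,0,0,0,5]]'>/dev/null; python3 m.py
```

```text
yaw -45.02 Mz 0.079 F [ 0.  -0.9 -2. ] pos [581.6 -41.7  92.2] g 0.236 t 12.03 q6 0.52
yaw -50.03 Mz 0.054 F [-1.2 -0.9 -3.4] pos [581.7 -41.8  92.2] g 0.239 t 12.15 q6 0.60
yaw -55.05 Mz 0.044 F [-0.3 -0.6 -2. ] pos [581.8 -41.9  92.2] g 0.242 t 12.28 q6 0.69
yaw -60.07 Mz 0.032 F [-0.4 -1.8 -2.2] pos [581.9 -42.   92.2] g 0.237 t 12.40 q6 0.78
```

```bash

python3 -m creep '[[0,0,0,0,0,5]]'>/dev/null; python3 m.py
python3 -m creep '[[0,0,0,0,0,5]]'>/dev/null; python3 m.py
python3 -m creep '[[0,0,0,0,0,5]]'>/dev/null; python3 m.py
```

```text
yaw -65.09 Mz 0.090 F [-0.2 -0.8 -2.6] pos [582.  -42.2  92.2] g 0.237 t 12.53 q6 0.87
yaw -70.10 Mz 0.207 F [-0.9 -1.7 -1.2] pos [582.  -42.3  92.2] g 0.237 t 12.65 q6 0.95
yaw -75.09 Mz 0.346 F [-1.1 -0.8 -1.2] pos [582.1 -42.4  92.2] g 0.239 t 12.78 q6 1.04
```

The torque climbs 0.09, 0.21, 0.35, which means the knob gripped near yaw -65° and the fingers are winding up. The knob should break away into stiff turning near -75°. I'll find that knee.

```bash

python3 -m creep '[[0,0,0,0,0,4]]'>/dev/null; python3 m.py
python3 -m creep '[[0,0,0,0,0,4]]'>/dev/null; python3 m.py
python3 -m creep '[[0,0,0,0,0,4]]'>/dev/null; python3 m.py; for i in 1 2 3; do python3 -m creep '[[0,0,0,0,0,0]]'>/dev/null; python3 m.py;done
```

```text
yaw -79.04 Mz 0.363 F [-0.1 -0.4 -1.2] pos [582.1 -42.5  92.2] g 0.241 t 12.90 q6 1.11
yaw -82.98 Mz 0.278 F [-0.8 -0.7 -1.9] pos [582.1 -42.6  92.2] g 0.238 t 13.03 q6 1.18
yaw -86.93 Mz 0.373 F [-1.1 -1.1 -1. ] pos [582.1 -42.8  92.2] g 0.241 t 13.15 q6 1.25
yaw -86.77 Mz 0.206 F [-1.2 -0.4 -1.7] pos [582.1 -42.8  92.2] g 0.238 t 13.28 q6 1.25
yaw -86.63 Mz 0.231 F [-0.8 -0.8 -0.9] pos [582.1 -42.8  92.2] g 0.239 t 13.40 q6 1.24
yaw -86.55 Mz 0.151 F [ 0.2 -0.6 -2.1] pos [582.1 -42.8  92.2] g 0.239 t 13.53 q6 1.24
```

The plateau of about 0.35 N m starts near yaw -75°. The torque relaxes during holds, so I'll check how the bar sits in the jaws.

```bash
python3 - <<'E'
from h import *
i=cams.snapshot("wrist")[200:440,170:490,::-1];j=cams.snapshot("top")[190:290,240:373,::-1]
a=cv2.resize(i,None,fx=1.25,fy=1.25);b=cv2.resize(j,(400,300),interpolation=cv2.INTER_CUBIC)
cv2.imwrite("pics/w5.png",np.clip(np.hstack([a,b])*1.3,0,255).astype(np.uint8))
E
```

```text
(no output)
```

View pics/w5.png

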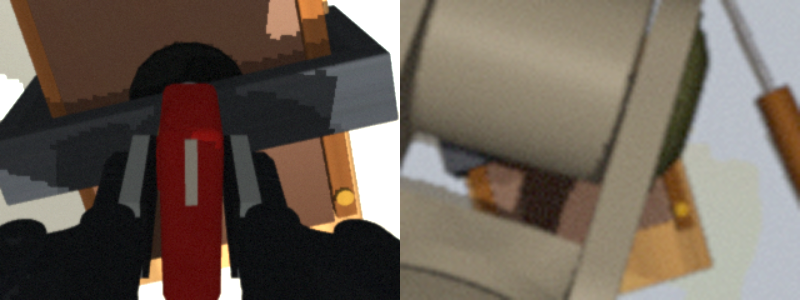

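The bar sits in the jaws exactly as before (tick at (191,172) in the crop, edges parallel), so nothing slipped or wound up and knob angle equals gripper angle. The ramp is mostly sensor lag. First grip is at about yaw -66°, possibly a few degrees later, so I'm aiming for -112°.

```bash

python3 -m creep '[[0,0,0,0,0,5]]'>/dev/null; python3 m.py
python3 -m creep '[[0,0,0,0,0,5]]'>/dev/null; python3 m.py
python3 -m creep '[[0,0,0,0,0,5]]'>/dev/null; python3 m.py
python3 -m creep '[[0,0,0,0,0,5]]'>/dev/null; python3 m.py
python3 -m creep '[[0,0,0,0,0,5]]'>/dev/null; python3 m.py
python3 -m creep '[[0,0,0,0,0,0]]'>/dev/null; python3 m.py
```

```text
yaw -91.63 Mz 0.354 F [-0.9 -2.9 -1.4] pos [582.1 -42.9  92.2] g 0.238 t 13.75 q6 1.33
yaw -96.74 Mz 0.371 F [-1.2 -1.1 -1.8] pos [582.2 -43.1  92.2] g 0.239 t 13.88 q6 1.42
yaw -101.85 Mz 0.388 F [-1.2 -2.  -1.5] pos [582.1 -43.2  92.2] g 0.236 t 14.00 q6 1.51
yaw -106.96 Mz 0.364 F [-1.3 -0.6 -1.3] pos [582.1 -43.3  92.2] g 0.240 t 14.12 q6 1.60
yaw -112.07 Mz 0.374 F [-0.6 -1.4 -1.6] pos [582.  -43.5  92.2] g 0.242 t 14.25 q6 1.69
yaw -112.01 Mz 0.304 F [-0.7 -0.8 -0.5] pos [582.  -43.5  92.2] g 0.238 t 14.38 q6 1.69
```

The torque is as expected for about 45° past grip. I'll release and rise straight up.

```bash

python3 -m creep '[[0,0,0,0,0,0],[0,0,0,0,0,0],[0,0,0,0,0,0],[0,0,0,0,0,0]]' 0 >/dev/null; python3 m.py
python3 -m creep '[[0,0,-0.02,0,0,0],[0,0,-0.04,0,0,0],[0,0,-0.05,0,0,0],[0,0,-0.05,0,0,0],[0,0,0,0,0,0]]' >/dev/null; python3 m.py
python3 - <<'E'
from h import *
i=cams.snapshot("wrist");cv2.imwrite("pics/w6.png",np.clip(i[:,:,::-1]*1.2,0,255).astype(np.uint8))
E
```

```text
yaw -111.84 Mz 0.009 F [ 0.3  0.3 -0.3] pos [582.8 -43.4  92.9] g 0.500 t 14.88 q6 1.68
yaw -111.79 Mz 0.023 F [-0.8 -0.  -0.7] pos [581.6 -41.5 257.7] g 0.500 t 15.50 q6 1.68
```

View pics/w6.png

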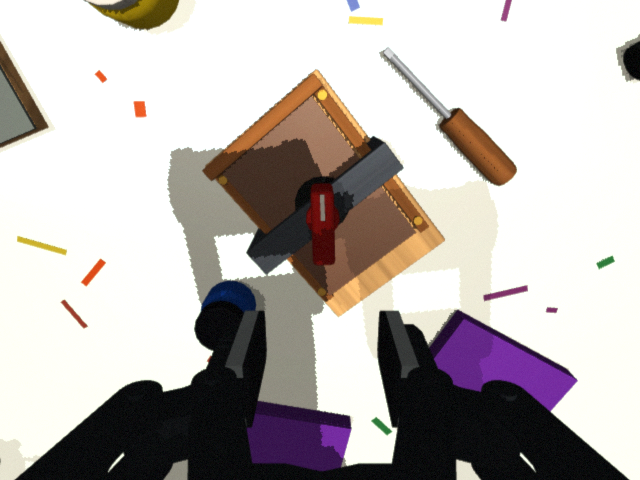

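After release, the bar at (322,230) is still aligned with the tool, so the knob stayed at yaw of about -112°. The block sits square against the stop, and the ink jar and gouge are undisturbed. I'll hand it in.

```bash
python3 -c "
from cell import bot; print(bot.sign_off())"
```

```text
the job is handed in; nothing more can be done
None
```

I slid the lino block home, tightened the knob about an eighth of a turn past first grip, let go and handed the job in. No verdict was reported.

- **Block:** I pushed it gently with the shut fingers until it stopped moving against the back stop. The push force peaked at about 10 N. On the first approach the fingers stood too high, so I backed off and lowered them before touching the block. The last wrist picture shows the block square against the stop.
- **Knob:** It turned freely at about 0.04 N m until roughly yaw -66°, then the torque rose to about 0.35 N m. I stopped at yaw -112°, about 46° past first grip.
- **Uncertainty:** The torque rose over about 10° instead of jumping at once. I took that as sensor lag, because a picture showed the bar not slipping in the jaws. First grip is therefore known to within a few degrees, or about 10° later at worst. Either way the turn is within the allowed 20°. The pad force itself could not be measured.
- **Other checks:** My top-camera estimate and the wrist camera differed by 3–4 mm along the channel; I used the wrist camera's position for the grasp. After letting go, the wrist force read near zero and the knob had stayed put. The ink jar and gouge looked undisturbed in the last picture; I did not check the others in a final wide view. The robot's clock stood at about 15.5 s.

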